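# Load a steel bar into the drilling jig and hold it home against the sprung pusher

### The arm

A 6-joint arm with a two-finger parallel gripper is mounted at the origin on the work surface. World frame = base frame: x ahead of the robot, y to its left, z up, the work surface at z = 0. Lengths are in m, angles in rad, forces in N, time in s.
With the tool pointing down it reaches from about 0.35 to 0.775 m from the base axis. Payload 5.5 kg.
Tool frame: the origin (TCP) lies at the very end of the fingers, on their centre line; the grasp point (between the pads) lies 19 mm behind it; z points along the fingers, y is the line along which they close (so a half turn about z gives the same grasp; the last joint's range is limited). The gripper opens to 85 mm and grips with 20 to 120 N. Pads are 22 mm wide; open, the fingers measure 114 mm over their backs; the gripper's body (76 mm by 85 mm) begins 54 mm behind the grasp point. The pads swing forward as they close: fully open they stand 13 mm farther back than shut.
Start: joints at [-1.429, 0.313, 0.046, 1.304, 0, 1.431], TCP at [0.16, -0.552, 0.231] pointing down, gripper open.
Joint ranges: [-2.76, 2.76], [-0.86, 1.69], [-1.03, 1.26], [-2.2, 2.34], [-1.47, 1.5], [-3.14, 3.14]. Speed limits (rad/s): [2.57, 2.57, 3.14, 3.14, 3.14, 3.14].

### API

Orientations are given as a unit quaternion [w, x, y, z].
In Python, from workcell import get_state, read_camera, hand_in gives the robot as it stands.
- The arm moves only by the tool send_rows, never from a script. Its argument "increments" is a list of rows, each an object of numbers: "dx", "dy", "dz": the shift along the world's x, y, z in units of 25 mm (1.0 is 25 mm); "roll": the turn about the world's z in units of 8 degrees (1.0 is 8 degrees); "claw": the opening, from -1 (shut) to 1 (fully open). In form: [{"dx": .., "dy": .., "dz": .., "roll": .., "claw": ..}, ...]. A call has exactly 5 rows; each row is the pose to reach, as a shift and turn from the pose commanded when the call began; what a row does not reach only later rows make up. A row lasts 1/8 s, in which the tool goes at most 62.5 mm and 10.7 degrees, less where a joint would pass 70% of its speed; a pose out of reach is approached as far as the arm can. A call with a gripper value outside its range is refused whole. The fingers move at their own pace and stop on an object; "grip_force" is the grip in N (left out, the last holds). Time passes only in rows, so rows that repeat a pose let the fingers close, or fill a call up. It gives the time, the measured TCP pose, the force, the opening and the grip force at its end, in the units of the state.
- get_state(): the state, without advancing time (a new reading comes with each control period).
- read_camera(name): name is "scene" or "side" or "wrist"; returns a dict with "image" (384x512x3 uint8, blue, green, red), "fx", "fy", "cx", "cy" (pixels), "dist_coeffs" ([k1, k2, p1, p2, k3] as OpenCV has them; the pictures are not rectified), "world_to_cam" (4x4, takes a point from world to camera coordinates). Camera axes: x right, y up, looking along -z (the intrinsics and any distortion apply to the point x, -y, -z); pixel columns grow to the right and rows downward; lengths in m; the calibration is good to about 2 mm. A picture is of the moment at which its call begins. There is no depth.
- hand_in(): hands the job in; it is judged then, once.
The state is a dict: "clock": time; "joint_pos": joint angles; "qvel": joint speeds; "tau": joint torques, N m; "tcp_pos": TCP position; "orientation": TCP orientation; "wrist_force": force on the tool from outside, world axes, zero at the start; "ft_torque": the same for the moment, N m; "finger_gap": finger opening in m; "grip_force": force on a finger pad.
Only numpy, scipy, OpenCV 4.12 (cv2) and the standard library are available. Lean on these libraries where they do the work, as an engineer would, in place of code of your own. Each camera call takes 0.05 s, during which the arm holds its last target. There are 200 camera calls.

### The job

Lay the square steel bar in the jig's channel with its front end under the gauge's raised foot, let go of it, then press the gauge's thumb pad so the foot comes down onto the bar, and let it spring back up. Then push the bar along the channel against the sprung plunger until its end is hard up against the stop block, and finish while still holding it there, pressing firmly so it can be drilled; do not let go. Leave the flat bar and the two horseshoes alone.

Things in the scene. Friction and masses are not known exactly. Their poses are not given: they have to be found in the camera images.
- square_bar: The part: a plain square steel bar, 120 long (its x) x 22 x 22 mm, mass 0.3 to 0.6 kg, loose, at first lying on the bench to the robot's left. Origin: centre of its underside. Both ends are alike.
- jig: The drilling jig, a dark steel fixture bolted to the bench (place and turn vary). Origin: centre of its underside; base 250 (x) x 90 (y) x 20 mm, z up. Its channel runs along x, centred on y = 0, floor at z = 20 mm, 27 mm wide between rails 7 mm high and 11 mm wide from x = -115 to +50 mm. With the bar home at the stop, the bar's origin is at jig (0, 0, 20) mm.
- channel_load (a point): Point on the channel floor at jig (-60, 0, 20) mm. A bar lowered with its origin here passes clear of the gauge's arm, which crosses over the channel at jig x = 14 to 38 mm. The channel is open above and at its -x end otherwise; the bar is pushed towards jig +x.
- channel_ready (a point): Point on the channel floor at jig (-19, 0, 20) mm. A bar slid forward until its origin is here has its front end under the gauge's foot (counted once the origin is past jig x = -36 mm) and 5 mm short of the plunger.
- stop_face (a point): Centre of the face of the hard stop, a fixed bright steel block at the +x end of the channel. The face looks to jig -x and lies at jig x = 60 mm; it is 60 mm wide (y), from jig z = 20 to 56 mm; this point is at z = 38 mm.
- plunger_tip (a point): Tip of the sprung plunger, a brass pin 12 mm across that sticks 14 mm out of the stop face towards -x, at jig (46, 0, 34) mm when free.
- plunger (a joint): How far the plunger is pressed in, m: 0 = free, 0.014 = its tip is level with the stop face, so the bar is home. Spring: about 3 N to start it, about 9 N at 0.014 (400 N/m); bar friction adds about 2 to 4 N. When the bar meets the stop the force rises steeply. If let go, the spring pushes the bar back out.
- gauge (a joint): How far the height gauge has been lowered, m: 0 = raised (it springs up by itself), 0.014 = foot resting on the bar lying in the channel, 0.032 = lowest (no bar there). Spring: about 3 N to start, about 4 N at 0.014.
- gauge_pad (a point): Centre of the top of the gauge's black round thumb pad, 26 mm across, on the gauge's aluminium arm, at jig (26, -34, 92) mm when raised; press it straight down. The arm slides on a post at jig (26, -66) mm, 100 mm tall, and its sleeve's top is also at 92 mm.
- gauge_foot (a point): Centre of the underside of the gauge's foot, a steel pin 14 mm across under the end of the gauge's arm: at jig (26, 0, 56) mm when raised, 14 mm above the top of a bar in the channel; it goes down with the gauge.
- flat_bar: Bystander: a flat steel bar 150 x 30 x 10 mm, loose, on the bench beyond the square bar. Origin: centre of its underside, x along it.
- horseshoe: Bystander: a dark steel horseshoe about 130 x 120 x 10 mm lying on the bench on the robot's right. Origin: underside, middle of the shoe.
- horseshoe2: Bystander: another such horseshoe, farther out on the robot's right. Origin as above.
There are look-alikes about, which are no part of the job. What is shaped like the square_bar but green, red or turquoise is not meant.

How it is judged:
On the way, in this order (a step that is already met when the one before it is completed fails the run):
1. the square bar lies flat in the channel, its front end under the gauge foot, let go (z of square_bar in the frame of jig between 0.0175 and 0.0235 m and y of square_bar in the frame of jig between -0.004 and 0.004 m and angle between the x axis of square_bar and the x axis of jig, either way round below 0.08 rad and x of square_bar in the frame of jig above -0.036 m and contact force between the fingers and square_bar below 0.2 N), for 0.2 s.
2. the gauge foot is lowered onto the bar (z of square_bar in the frame of jig between 0.0175 and 0.0235 m and y of square_bar in the frame of jig between -0.004 and 0.004 m and angle between the x axis of square_bar and the x axis of jig, either way round below 0.08 rad and contact force between gauge_c0 and square_bar above 0.5 N and value of joint gauge between 0.012 and 0.0165 m), for 0.2 s.
At the end, for the whole second after the job is handed in: Fingers press the bar (over 5 N); it lies flat in the channel (4 mm, 0.08 rad), at rest, its end on the stop block (over 1.5 N, within 1.5 mm), plunger in over 12.5 mm, gauge sprung up (under 4 mm); flat bar and horseshoes within 30 mm of their start (z of square_bar in the frame of jig between 0.0175 and 0.0235 m and y of square_bar in the frame of jig between -0.004 and 0.004 m and angle between the x axis of square_bar and the x axis of jig, either way round below 0.08 rad and value of joint plunger above 0.0125 m and x of square_bar in the frame of jig above -0.0015 m and contact force between square_bar and jig_c0 above 1.5 N and contact force between the fingers and square_bar above 5 N and value of joint gauge below 0.004 m and linear speed of square_bar below 0.01 m/s and distance of each of flat_bar, horseshoe, horseshoe2 from where it was at the start of the episode below 0.03 m); the arm keeps its last pose, push and grip.
It fails at once if the flat bar is disturbed (moved over 30 mm) (distance of flat_bar from where it was at the start of the episode above 0.03 m).
It fails at once if the horseshoe is disturbed (moved over 30 mm) (distance of horseshoe from where it was at the start of the episode above 0.03 m).
It fails at once if the horseshoe2 is disturbed (moved over 30 mm) (distance of horseshoe2 from where it was at the start of the episode above 0.03 m).
It also fails if it takes over 72 s, if anything falls off the work surface, if the arm or the gripper's body presses on something with over 40 N, if the wrist force passes 120 N, or if a joint passes its speed limit or range.

## Working session

There is one attempt and no reset: what is moved stays moved. The work goes in short steps, Python scripts to look and compute and a tool call to move; the robot and the scene stay as the last step left them, time stands still between calls to the robot, and variables do not carry over. Pictures are saved under pics/ and viewed, at most 10 in all, crops included, and the job is handed in when it is done.

Besides the shell and the picture viewer there is one more tool, called after "Call:" in YAML: its name, and indented under it one key for each argument. send_rows: Moves the arm, as the interface text tells. Its arguments: {"type":"object","properties":{"increments":{"type":"array","items":{"type":"object","properties":{"dx":{"type":"number"},"dy":{"type":"number"},"dz":{"type":"number"},"roll":{"type":"number"},"claw":{"type":"number"}}}},"grip_force":{"type":"number"}},"required":["increments"]}

```bash
mkdir -p pics
cat > h.py <<'E'
import numpy as np, cv2
from workcell import get_state, read_camera
def cam(n):
    c=read_camera(n); c['K']=np.array([[c['fx'],0,c['cx']],[0,c['fy'],c['cy']],[0,0,1.]]); c['W']=np.array(c['world_to_cam']); c['d']=np.array(c['dist_coeffs'],float)
    c['image']=np.ascontiguousarray(c['image']); return c
def rays(c,px):
    u=cv2.undistortPoints(np.array(px,float).reshape(-1,1,2),c['K'],c['d']).reshape(-1,2)
    R,t=c['W'][:3,:3],c['W'][:3,3]
    d=np.c_[u[:,0],-u[:,1],-np.ones(len(u))]@R
    return -R.T@t, d
def plane(c,px,z):
    o,d=rays(c,px); return o+d*((z-o[2])/d[:,2])[:,None]
def proj(c,P):
    P=np.array(P,float).reshape(-1,3)@c['W'][:3,:3].T+c['W'][:3,3]
    return cv2.projectPoints((P*[1,-1,-1]).reshape(-1,1,3),np.zeros(3),np.zeros(3),c['K'],c['d'])[0].reshape(-1,2)
def tri(c1,p1,c2,p2):
    o1,d1=rays(c1,[p1]);o2,d2=rays(c2,[p2]);A=np.c_[d1[0],-d2[0]];s=np.linalg.lstsq(A,o2-o1,rcond=None)[0]
    a,b=o1+d1[0]*s[0],o2+d2[0]*s[1]; return (a+b)/2,np.linalg.norm(a-b)
E
python3 - <<'E'
from h import *
import pickle
s=get_state(); print(s['clock'],s['tcp_pos'],s['orientation'],s['finger_gap'])
D={}
for n in('scene','side'):
    D[n]=c=cam(n); print(n,c['W'].round(3).tolist(),c['fx'],c['d'])
pickle.dump(D,open('c0.pkl','wb'))
for n in D: cv2.imwrite(f'pics/{n}0.png',cv2.resize(D[n]['image'],(800,600)))
E
```

```text
0.0 [ 0.15983736 -0.55181631  0.23041645] [-9.03081503e-04  9.90089355e-01  1.40435941e-01  1.02176611e-05] 0.08583635872276366
scene [[0.49, 0.872, 0.018, -0.258], [-0.63, 0.34, 0.698, 0.25], [0.603, -0.353, 0.715, -1.277], [0.0, 0.0, 0.0, 1.0]] 349.647422029813 [-0.09963964  0.          0.          0.          0.        ]
side [[-0.97, -0.243, -0.012, 0.499], [0.152, -0.646, 0.748, -0.13], [-0.189, 0.723, 0.664, -1.253], [0.0, 0.0, 0.0, 1.0]] 421.4163028602688 [-0.11097829  0.          0.          0.          0.        ]
```

View pics/scene0.png

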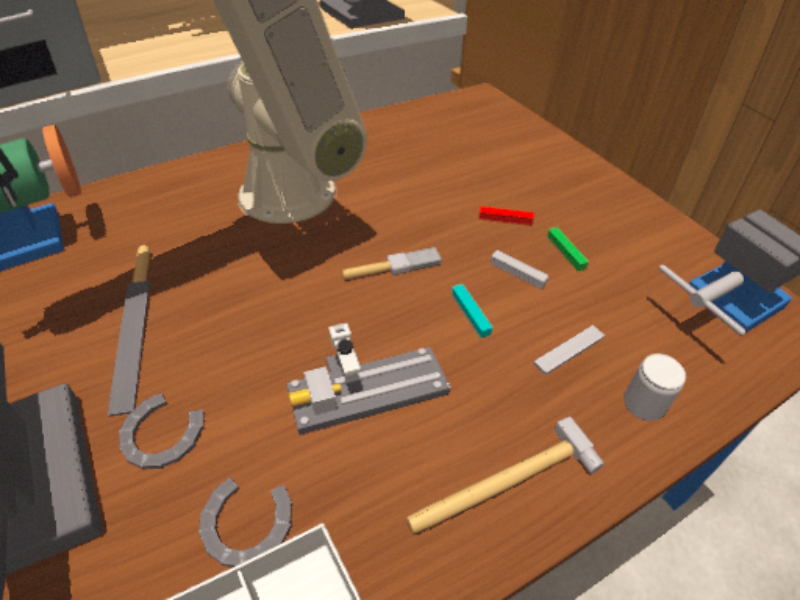

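View pics/side0.png

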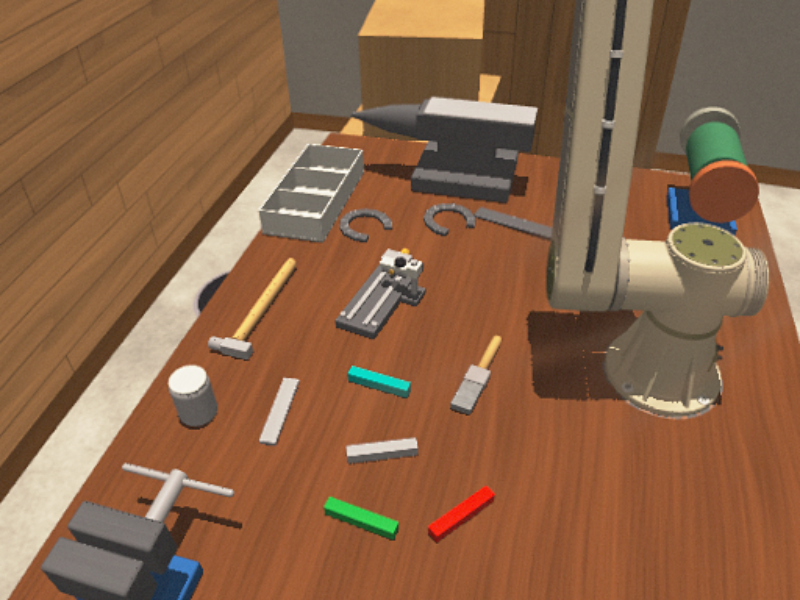

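Candidates in the scene view, 800x600 pixels:
- Grey square bar at (519,268). This is the one I want.
- Turquoise look-alike at (472,309), green at (567,248), red at (506,215).
- Flat bar at (570,349), which is wider and thinner.

In the side view the square bar is at (382,450). The jig is at (370,385) in the scene view, with its stop at the left end. Next is a close crop.

Run:
```python
from h import *
import pickle
D=pickle.load(open('c0.pkl','rb'))
def crop(n,x,y,w,h,s): return cv2.resize(D[n]['image'][y:y+h,x:x+w],None,fx=s,fy=s,interpolation=cv2.INTER_CUBIC)
a=crop('scene',310,155,50,35,8);b=crop('side',215,275,60,30,400/60.)
b=cv2.copyMakeBorder(b,0,280-b.shape[0],0,0,cv2.BORDER_CONSTANT)
c=crop('scene',180,200,114,80,400/114.);d=crop('side',210,155,70,62,400/70.)
H=280;r=lambda i:cv2.resize(i,(400,H))
c=crop('scene',180,200,112,80,3.5);c=cv2.copyMakeBorder(c,0,0,0,8,cv2.BORDER_CONSTANT)
d=crop('side',210,155,71,62,4.5);d=cv2.copyMakeBorder(d,0,1,0,400-d.shape[1],cv2.BORDER_CONSTANT)
print(a.shape,b.shape,c.shape,d.shape)
cv2.imwrite('pics/crop1.png',np.vstack([np.hstack([a,b[:280,:400]]),np.hstack([c,d[:280]])]))
for n,p in(('scene',(519,268)),('side',(382,450)),('scene',(370,385)),('side',(378,295))):
    print(n,plane(D[n],[(p[0]*.64,p[1]*.64)],.022))
```

```text
(280, 400, 3) (280, 400, 3) (280, 400, 3) (280, 400, 3)
scene [[0.48552545 0.3040719  0.022     ]]
side [[0.4757016  0.31562984 0.022     ]]
scene [[ 0.59308443 -0.08422635  0.022     ]]
side [[ 0.59079285 -0.06678815  0.022     ]]
```

View pics/crop1.png

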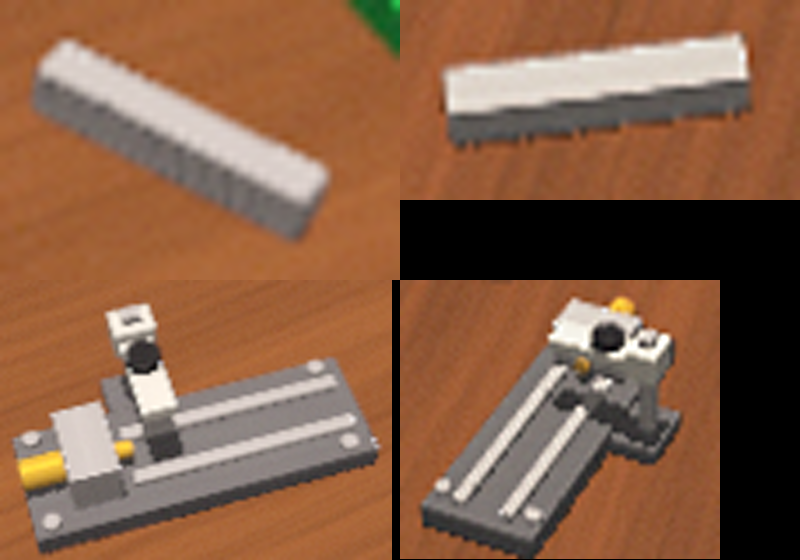

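Run:
```python
from h import *
import pickle
D=pickle.load(open('c0.pkl','rb'))
def comps(n,x,y,w,h,vmin,smax=70):
    im=cv2.resize(D[n]['image'][y:y+h,x:x+w],None,fx=4,fy=4,interpolation=cv2.INTER_CUBIC)
    g=cv2.cvtColor(im,cv2.COLOR_BGR2HSV); m=((g[...,2]>vmin)&(g[...,1]<smax)).astype('uint8')
    cs,_=cv2.findContours(m,cv2.RETR_EXTERNAL,cv2.CHAIN_APPROX_NONE); out=[]
    for c in cs:
        if cv2.contourArea(c)<150: continue
        r=cv2.minAreaRect(c); b=cv2.boxPoints(r)
        M=cv2.moments(c); f=lambda p:((np.array(p)+.5)/4-.5+[x,y])
        e=sorted([b[i]+b[(i+1)%4] for i in range(4)],key=lambda q:0)
        L=[np.linalg.norm(b[i]-b[(i+1)%4]) for i in range(4)]; i=int(np.argmin(L[:2]))
        out.append((f((M['m10']/M['m00'],M['m01']/M['m00'])).round(1),f((b[i]+b[(i+1)%4])/2).round(1),f((b[i+2]+b[(i+3)%4])/2).round(1),(np.array(r[1])/4).round(1)))
    return out
S=comps('scene',310,155,50,35,160);T=comps('side',215,275,60,30,160)
print(S,T)
s,t=S[0],T[0]
for i,j in((0,0),(1,1),(1,2),(2,1),(2,2)):print(i,j,tri(D['scene'],s[i],D['side'],t[j]))
print('jig');
for o in comps('scene',180,200,112,80,150,60):print(o)
print()
for o in comps('side',210,155,71,62,150,60):print(o)
```

```text
[(array([332.7, 169.8]), array([315.4, 161.2]), array([349.7, 178.2]), array([38.2,  5.5]))] [(array([243.7, 285.7]), array([266.5, 283.1]), array([221.3, 288.2]), array([ 7.3, 45.5]))]
0 0 (array([0.4799741 , 0.30982746, 0.02264839]), np.float64(0.0011531573065612056))
1 1 (array([0.42253536, 0.28670702, 0.02268005]), np.float64(0.0013072400869748142))
1 2 (array([0.48865691, 0.29997819, 0.0379887 ]), np.float64(0.11451505081996925))
2 1 (array([0.47271774, 0.31952178, 0.01725833]), np.float64(0.11811686058387878))
2 2 (array([0.5350942 , 0.33186425, 0.02298247]), np.float64(0.00149763822625013))
jig
(array([194.2, 268.2]), array([197.4, 268.2]), array([191.1, 268.2]), array([4.8, 6.2]))
(array([279.5, 245.3]), array([282.1, 244.1]), array([276.9, 246.7]), array([4.8, 5.8]))
(array([188.3, 244.8]), array([191.7, 243.8]), array([185.2, 246. ]), array([3.6, 6.9]))
(array([216.9, 242.8]), array([220.4, 242.8]), array([213.4, 242.8]), array([4.8, 7. ]))
(array([249.4, 247.3]), array([281.6, 238.7]), array([217.2, 255.9]), array([ 4.7, 66.6]))
(array([204. , 245.8]), array([201.1, 235.8]
[... 160 characters left out ...]
, array([220.9, 223.3]), array([225.8, 237.6]), array([15.1, 11.8]))
(array([269.6, 224.4]), array([273.9, 223.8]), array([265. , 225.1]), array([3.5, 9. ]))
(array([215. , 218.6]), array([216.2, 216.1]), array([213.5, 220.4]), array([3. , 5.1]))
(array([216.9, 211.5]), array([223.4, 209.7]), array([210.7, 213.2]), array([ 8.6, 13.2]))

(array([239.1, 206.4]), array([237.3, 205.6]), array([241. , 207.4]), array([4.1, 3.1]))
(array([241.4, 194.9]), array([250.4, 182.8]), array([232.3, 207.1]), array([ 3.3, 30.3]))
(array([233.6, 188.5]), array([245.6, 173. ]), array([222. , 203.3]), array([ 3.2, 38.4]))
(array([255.3, 166.2]), array([243.9, 162.9]), array([268.9, 170.4]), array([26.1, 10.8]))
```

Run:
```python
from h import *
import pickle
D=pickle.load(open('c0.pkl','rb'));a,b=D['scene'],D['side']
print('railB',tri(a,(281.6,238.7),b,(222,203.3)));print('railA',tri(a,(276,227.6),b,(232.3,207.1)))
print('bolts',tri(a,(269.6,224.4),b,(239.1,206.4)),tri(a,(279.5,245.3),b,(219.6,200.5)))
P=plane(a,[(281.6,238.7),(217.2,255.9),(276,227.6),(228.8,239.8)],.027);print(P)
for i in(0,2):
    d=P[i+1]-P[i];print(np.degrees(np.arctan2(d[1],d[0])),np.linalg.norm(d))
P=plane(b,[(222,203.3),(245.6,173),(232.3,207.1),(250.4,182.8)],.027);print(P)
for i in(0,2):
    d=P[i+1]-P[i];print(np.degrees(np.arctan2(d[1],d[0])),np.linalg.norm(d))
def blk(c,x,y,w,h):
    im=cv2.resize(c['image'][y:y+h,x:x+w],None,fx=4,fy=4,interpolation=cv2.INTER_CUBIC).max(2)
    n,l,s,ce=cv2.connectedComponentsWithStats((im<45).astype('uint8'));
    i=1+np.argmax(s[1:,4]);print(s[i]);return (ce[i]+.5)/4-.5+[x,y]
p=blk(a,212,208,18,25);q=blk(b,248,160,20,20);print(p,q,tri(a,p,b,q))
s=get_state();from scipy.spatial.transform import Rotation as R
o=s['orientation'];r=R.from_quat([o[1],o[2],o[3],o[0]]).as_matrix();print('tool y',r[:,1],np.degrees(np.arctan2(r[1,1],r[0,1])))
```

```text
railB (array([0.63083725, 0.02391343, 0.02936996]), np.float64(0.0006603516944006716))
railA (array([0.59364371, 0.03134556, 0.02820456]), np.float64(0.0011453492502824826))
bolts (array([0.57474437, 0.02253972, 0.02679439]), np.float64(0.00046160039009336906)) (array([0.64372689, 0.00974885, 0.02612073]), np.float64(0.0006489580367694429))
[[ 0.62974661  0.02517015  0.027     ]
 [ 0.59853031 -0.14080384  0.027     ]
 [ 0.59231547  0.03168183  0.027     ]
 [ 0.56860064 -0.09416997  0.027     ]]
-100.65172529115203 0.16888405464623985
-100.67137373415882 0.12806664751468574
[[ 0.63155264  0.02125088  0.027     ]
 [ 0.59942928 -0.14452793  0.027     ]
 [ 0.59448436  0.03059172  0.027     ]
 [ 0.56969432 -0.09743995  0.027     ]]
-100.96643527376821 0.16886243918497507
-100.95825082452542 0.13040956611305365
[ 25  61  26  13 128]
[ 20  24  26  19 244]
[221.203125   224.88085938] [255.69672131 168.40266393] (array([ 0.55475598, -0.1077057 ,  0.08169822]), np.float64(0.004111737509123522))
tool y [ 0.27809788 -0.96055135 -0.00163689] -73.85326505631697
```

The grey bar is confirmed:
- Its top is at z = 0.0226 and it measures 121 mm long.
- Its centre is (0.480, 0.310), at a yaw of 21.9°.

The jig measurements:
- Its origin is about (0.590, -0.088), with the +x axis at -100.8°.
- The rails are 38 mm apart, which matches the text.

I'm moving over now and will look with the wrist camera on the way.

Call:
send_rows:
  increments:
    - {"dx":1.2,"dy":2,"dz":0.2,"roll":1.3,"claw":1}
    - {"dx":2.4,"dy":4,"dz":0.4,"roll":2.6,"claw":1}
    - {"dx":3.6,"dy":6,"dz":0.6,"roll":3.9,"claw":1}
    - {"dx":4.8,"dy":8,"dz":0.8,"roll":5.2,"claw":1}
    - {"dx":6,"dy":10,"dz":1,"roll":6.5,"claw":1}

```text
clock: 0.72
tcp_pos: [0.3104, -0.3005, 0.2562]
orientation: [-0.0, 0.827, 0.562, 0.0]
wrist_force: [0.5, 0.1, 0.5]
finger_gap: 0.0854
grip_force: 0.0
```

Call:
send_rows:
  increments:
    - {"dx":1.1,"dy":2,"dz":0.2,"roll":1.3,"claw":1}
    - {"dx":2.2,"dy":4,"dz":0.4,"roll":2.6,"claw":1}
    - {"dx":3.3,"dy":6,"dz":0.6,"roll":3.9,"claw":1}
    - {"dx":4.4,"dy":8,"dz":0.8,"roll":5.2,"claw":1}
    - {"dx":5.6,"dy":10,"dz":1,"roll":6.5,"claw":1}

```text
clock: 1.35
tcp_pos: [0.4503, -0.0505, 0.2814]
orientation: [0.0, 0.496, 0.868, -0.0]
wrist_force: [1.7, -1.0, 0.6]
finger_gap: 0.0851
grip_force: 0.0
```

Run:
```python
from h import *
import pickle
c=cam('wrist');s=get_state();print(s['clock'],s['tcp_pos'],s['joint_pos'],c['W'].round(3).tolist())
print('cam at',-c['W'][:3,:3].T@c['W'][:3,3])
pickle.dump(c,open('w1.pkl','wb'));cv2.imwrite('pics/w1.png',c['image'])
```

```text
1.4 [ 0.45319914 -0.04517269  0.28182901] [-0.27892465  0.06739488 -0.13535633  1.36601297  0.00449316  0.74787083] [[0.861, 0.508, 0.001, -0.363], [-0.49, 0.831, -0.261, 0.31], [-0.133, 0.225, 0.965, -0.354], [0.0, 0.0, 0.0, 1.0]]
cam at [0.41772835 0.00600502 0.42313607]
```

View pics/w1.png

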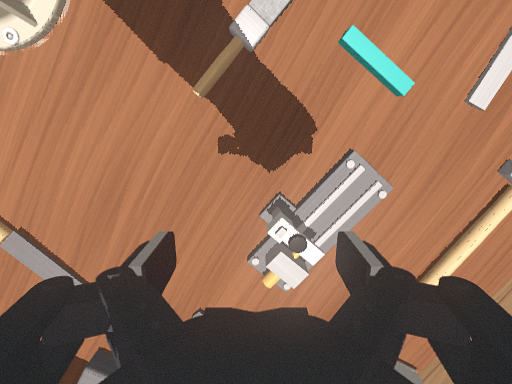

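The wrist picture shows the whole jig. The two rails run from about (300,228) to (365,168) and from (322,245) to (382,182), and the black pad is at (298,242). I'll measure the jig from this picture.

Run:
```python
from h import *
import pickle
c=pickle.load(open('w1.pkl','rb'));D=pickle.load(open('c0.pkl','rb'))
x,y,w,h=240,140,160,155
im=cv2.resize(c['image'][y:y+h,x:x+w],None,fx=4,fy=4,interpolation=cv2.INTER_CUBIC)
g=cv2.cvtColor(im,cv2.COLOR_BGR2HSV)
f=lambda p:((np.array(p)+.5)/4-.5+[x,y])
for nm,m in(('bright',(g[...,2]>170)&(g[...,1]<60)),('black',g[...,2]<50)):
  for k in cv2.findContours(m.astype('uint8'),cv2.RETR_EXTERNAL,cv2.CHAIN_APPROX_NONE)[0]:
    if cv2.contourArea(k)<200: continue
    r=cv2.minAreaRect(k);b=cv2.boxPoints(r);M=cv2.moments(k)
    L=[np.linalg.norm(b[i]-b[(i+1)%4]) for i in range(2)];i=int(np.argmin(L))
    e=[f((b[i]+b[(i+1)%4])/2),f((b[i+2]+b[(i+3)%4])/2)]
    ctr=f((M['m10']/M['m00'],M['m01']/M['m00']))
    print(nm,ctr.round(1),(np.array(r[1])/4).round(1),np.round(e,1).tolist(),end=' ')
    P=plane(c,e,.027);d=P[0]-P[1];print(P[:,:2].round(4).tolist(),np.linalg.norm(d).round(4),np.degrees(np.arctan2(d[1],d[0])).round(2), 'z92:',plane(c,[ctr],.092)[0,:2].round(4))
    if 60<max(r[1])/4: 
        for q in((281.6,238.7),(276,227.6)):
            for z in e: print('   tri',tri(D['scene'],q,c,z))
```

```text
bright [254.6 261.8] [11.9  9.4] [[250.0, 258.4], [259.5, 265.7]] [[0.523, -0.1899], [0.5432, -0.1934]] 0.0205 170.0 z92: [ 0.5137 -0.1591]
bright [261.7 262.3] [ 5.4 19. ] [[264.4, 252.5], [259.9, 271.0]] [[0.5378, -0.1687], [0.5489, -0.2016]] 0.0348 108.64 z92: [ 0.5226 -0.1548]
bright [286.8 270.6] [38.  28.1] [[271.2, 258.9], [299.5, 284.3]] [[0.5535, -0.173], [0.6196, -0.1894]] 0.0682 166.09 z92: [ 0.5594 -0.148 ]
bright [311.4 253.4] [24.7 17.8] [[300.3, 244.7], [319.3, 260.6]] [[0.5807, -0.1271], [0.6233, -0.1354]] 0.0434 168.96 z92: [ 0.5742 -0.1085]
bright [263.  247.8] [ 5.  23.9] [[272.3, 239.5], [255.7, 256.6]] [[0.5367, -0.1423], [0.5293, -0.1823]] 0.0407 79.45 z92: [ 0.5128 -0.1349]
bright [321.3 231.2] [ 4.  30.4] [[333.2, 218.7], [311.3, 239.8]] [[0.6009, -0.0631], [0.5912, -0.1109]] 0.0488 78.59 z92: [ 0.5673 -0.0745]
bright [282. 231.] [24.5 22.8] [[273.8, 224.0], [291.7, 240.8]] [[0.5249, -0.1184], [0.565, -0.1284]] 0.0413 165.98 z92: [ 0.522 -0.101]
bright [266.2 216.4] [10.9  8.5] [[262.4, 212.8], [270.5, 220.1]] [[0.4997, -0.1114], [0.5169, -0.1153]] 0.0177 167.
[... 1413 characters left out ...]
744901796639))
bright [334.1 173.4] [ 2.5 36.1] [[345.8, 161.7], [320.6, 187.6]] [[0.5652, 0.0207], [0.5553, -0.0313]] 0.0529 79.19 z92: [ 0.537  -0.0013]
bright [351.  164.1] [10.8  9.8] [[346.8, 161.9], [356.2, 167.1]] [[0.5667, 0.0213], [0.5835, 0.0222]] 0.0168 -177.24 z92: [0.5484 0.0192]
bright [352.5 155. ] [3.3 9. ] [[355.5, 152.2], [349.3, 158.8]] [[0.5694, 0.0396], [0.5672, 0.027]] 0.0127 80.24 z92: [0.5433 0.0294]
black [394.8 291.9] [5.5 9. ] [[399.4, 291.6], [390.4, 291.6]] [[0.7748, -0.115], [0.7615, -0.1228]] 0.0154 30.38 z92: [ 0.7109 -0.0988]
black [385. 292.] [6.8 7.5] [[389.6, 291.0], [382.1, 291.0]] [[0.7596, -0.1224], [0.7485, -0.1289]] 0.0128 30.39 z92: [ 0.6988 -0.106 ]
```

Call:
send_rows:
  increments:
    - {"dx":0.2,"dy":2,"roll":1.3,"claw":1}
    - {"dx":0.4,"dy":4,"roll":2.6,"claw":1}
    - {"dx":0.7,"dy":6,"roll":3.9,"claw":1}
    - {"dx":1,"dy":8,"roll":5.2,"claw":1}
    - {"dx":1.2,"dy":9.5,"roll":6.5,"claw":1}

```text
schema error: expected keys dx, dy, dz, roll, claw
```

Call:
send_rows:
  increments:
    - {"dx":0.4,"dy":2,"dz":-1,"roll":1.3,"claw":1}
    - {"dx":0.7,"dy":4,"dz":-2,"roll":2.6,"claw":1}
    - {"dx":0.75,"dy":5.26,"dz":-3.5,"roll":3.7,"claw":1}
    - {"dx":0.75,"dy":5.26,"dz":-4.5,"roll":3.7,"claw":1}
    - {"dx":0.75,"dy":5.26,"dz":-4.5,"roll":3.7,"claw":1}

```text
clock: 2.02
tcp_pos: [0.4666, 0.0795, 0.1667]
orientation: [-0.002, 0.261, 0.965, -0.001]
wrist_force: [-0.1, 0.7, 0.3]
finger_gap: 0.0853
grip_force: 0.0
```

Run:
```python
from h import *
import pickle
c=cam('wrist');s=get_state();print(s['clock'],s['tcp_pos'],s['joint_pos'])
pickle.dump(c,open('w2.pkl','wb'));cv2.imwrite('pics/w2.png',c['image'])
g=cv2.cvtColor(c['image'],cv2.COLOR_BGR2HSV);m=((g[...,2]>150)&(g[...,1]<60)).astype('uint8')
for k in cv2.findContours(m,cv2.RETR_EXTERNAL,cv2.CHAIN_APPROX_NONE)[0]:
    if cv2.contourArea(k)<300: continue
    r=cv2.minAreaRect(k);b=cv2.boxPoints(r);P=plane(c,b,.022)
    print(np.array(r[0]).round(),cv2.contourArea(k),r[2],P.mean(0).round(4),[np.linalg.norm(P[i]-P[i+1]).round(4) for i in(0,1)],[np.degrees(np.arctan2(*(P[i+1]-P[i])[1::-1])).round(1) for i in (0,1)])
from scipy.spatial.transform import Rotation as R
o=s['orientation'];r=R.from_quat([o[1],o[2],o[3],o[0]]).as_matrix();print('tool y',np.degrees(np.arctan2(r[1,1],r[0,1])))
```

```text
2.075 [0.46780525 0.079194   0.16828749] [-1.73741717e-03  1.52337509e-01 -3.19772555e-01  1.10096724e+00
  2.21611268e-05  5.26235402e-01]
[426. 375.] 381.0 68.19859313964844 [0.8176 0.1436 0.022 ] [np.float64(0.0262), np.float64(0.0432)] [np.float64(88.3), np.float64(-3.9)]
[228. 302.] 2680.5 73.3007583618164 [ 0.5837 -0.029   0.022 ] [np.float64(0.1356), np.float64(0.058)] [np.float64(78.6), np.float64(-14.2)]
[467. 256.] 1968.0 60.81919479370117 [0.6723 0.2482 0.022 ] [np.float64(0.1242), np.float64(0.029)] [np.float64(94.6), np.float64(7.6)]
[457.  76.] 2710.0 44.02897644042969 [0.4773 0.3069 0.022 ] [np.float64(0.0217), np.float64(0.1189)] [np.float64(107.1), np.float64(22.8)]
tool y 59.74944831464968
```

View pics/w2.png

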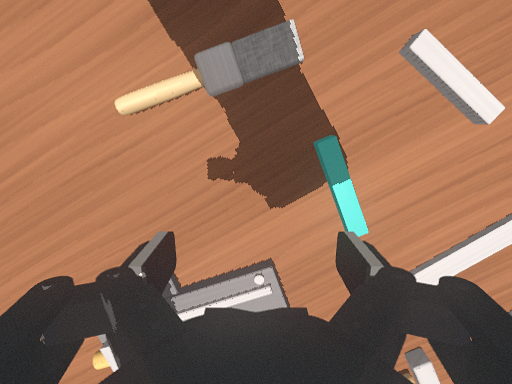

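The wrist view shows the grey square bar at (452,77), the turquoise bar at (342,187) and the jig below. My first call was refused because a row left out dz. I'm carrying on to above the bar.

Call:
send_rows:
  increments:
    - {"dx":0.2,"dy":2,"dz":0,"roll":1.3,"claw":1}
    - {"dx":0.4,"dy":4,"dz":0,"roll":2.6,"claw":1}
    - {"dx":0.7,"dy":6,"dz":0,"roll":3.9,"claw":1}
    - {"dx":0.95,"dy":8,"dz":0,"roll":5.2,"claw":1}
    - {"dx":1.16,"dy":9.47,"dz":0,"roll":6.5,"claw":1}

```text
clock: 2.7
tcp_pos: [0.499, 0.3176, 0.1707]
orientation: [0.001, -0.191, 0.982, 0.0]
wrist_force: [-0.2, -0.3, 0.4]
finger_gap: 0.0855
grip_force: 0.0
```

```bash
cat > bar.py <<'E'
from h import *
from scipy.spatial.transform import Rotation as R
c=cam('wrist');s=get_state();print(s['clock'],s['tcp_pos'],s['wrist_force'],s['finger_gap'])
cv2.imwrite('pics/w3.png',c['image'])
g=cv2.cvtColor(c['image'],cv2.COLOR_BGR2HSV);m=((g[...,2]>150)&(g[...,1]<60)).astype('uint8')
for k in cv2.findContours(m,cv2.RETR_EXTERNAL,cv2.CHAIN_APPROX_NONE)[0]:
    if cv2.contourArea(k)<300: continue
    r=cv2.minAreaRect(k);b=cv2.boxPoints(r);P=plane(c,b,.022)
    print(np.array(r[0]).round(),P.mean(0).round(4),[np.linalg.norm(P[i]-P[i+1]).round(4) for i in(0,1)],[np.degrees(np.arctan2(*(P[i+1]-P[i])[1::-1])).round(1) for i in (0,1)])
o=s['orientation'];r=R.from_quat([o[1],o[2],o[3],o[0]]).as_matrix();print('tool y',np.degrees(np.arctan2(r[1,1],r[0,1])))
E
python3 bar.py
```

```text
2.75 [0.49956219 0.32128799 0.17050048] [ 0.81120368  2.9369523  -0.35719535] 0.08543586353170797
[192. 296.] [0.6701 0.3    0.022 ] [np.float64(0.0295), np.float64(0.073)] [np.float64(-175.9), np.float64(94.7)]
[250. 128.] [0.451  0.2919 0.022 ] [np.float64(0.0113), np.float64(0.0577)] [np.float64(112.1), np.float64(22.1)]
[164.  10.] [0.3804 0.1744 0.022 ] [np.float64(0.0387), np.float64(0.0176)] [np.float64(112.0), np.float64(18.2)]
tool y 112.53557871514559
```

View pics/w3.png

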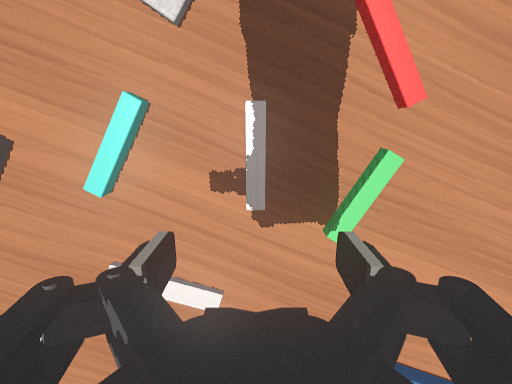

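The wrist view shows the grey bar at the centre, with corners at about (246,101), (266,101), (247,210) and (266,210). The green tip is at (330,238) and the flat bar's end is at (222,300). I'll check clearances.

Run:
```python
from h import *
c=cam('wrist');s=get_state();t=np.array(s['tcp_pos']);print(t)
P=plane(c,[(246,101),(266,101),(247,210),(266,210)],.022);print(P.round(4),P.mean(0))
Q=plane(c,[(330,240),(345,245),(403,158),(222,294),(220,309),(165,280)],.015)
a=np.radians(112.5);ty=np.array([np.cos(a),np.sin(a)]);tx=np.array([np.sin(a),-np.cos(a)])
for q in list(P)+list(Q): print(((q[:2]-t[:2])@ty).round(4),((q[:2]-t[:2])@tx).round(4))
```

```text
[0.49913758 0.31891364 0.17031201]
[[0.428  0.2807 0.022 ]
 [0.4201 0.2997 0.022 ]
 [0.5374 0.3262 0.022 ]
 [0.5291 0.3463 0.022 ]] [0.47866907 0.31324095 0.022     ]
-0.0081 -0.0803
0.0125 -0.0804
-0.0079 0.0382
0.0139 0.0382
0.0922 0.0791
0.111 0.0857
0.1662 -0.0208
-0.0411 0.1551
-0.0444 0.1779
-0.1126 0.1345
```

Call:
send_rows:
  increments:
    - {"dx":-0.04,"dy":0.0,"dz":-1.5,"roll":0,"claw":0.5}
    - {"dx":-0.04,"dy":0.0,"dz":-3.5,"roll":0,"claw":0.5}
    - {"dx":-0.04,"dy":0.0,"dz":-5.2,"roll":0,"claw":0.5}
    - {"dx":-0.04,"dy":0.0,"dz":-6.3,"roll":0,"claw":0.5}
    - {"dx":-0.04,"dy":0.0,"dz":-6.3,"roll":0,"claw":0.5}

```text
clock: 3.42
tcp_pos: [0.4957, 0.314, 0.0102]
orientation: [-0.002, -0.187, 0.982, -0.001]
wrist_force: [0.0, -0.7, 0.1]
finger_gap: 0.0641
grip_force: 0.0
```

Call:
send_rows:
  increments:
    - {"dx":0,"dy":0,"dz":0,"roll":0,"claw":-1}
    - {"dx":0,"dy":0,"dz":0,"roll":0,"claw":-1}
    - {"dx":0,"dy":0,"dz":0,"roll":0,"claw":-1}
    - {"dx":0,"dy":0,"dz":0,"roll":0,"claw":-1}
    - {"dx":0,"dy":0,"dz":0,"roll":0,"claw":-1}
  grip_force: 80

```text
clock: 4.05
tcp_pos: [0.4981, 0.3165, 0.0136]
orientation: [0.002, -0.189, 0.982, 0.0]
wrist_force: [-1.0, -1.0, 5.8]
finger_gap: 0.0197
grip_force: 78.6
```

Call:
send_rows:
  increments:
    - {"dx":0,"dy":0,"dz":0,"roll":0,"claw":-1}
    - {"dx":0,"dy":0,"dz":0,"roll":0,"claw":-1}
    - {"dx":0,"dy":0,"dz":0,"roll":0,"claw":-1}
    - {"dx":0,"dy":0,"dz":0,"roll":0,"claw":-1}
    - {"dx":0,"dy":0,"dz":0,"roll":0,"claw":-1}

```text
clock: 4.68
tcp_pos: [0.4981, 0.3165, 0.0137]
orientation: [0.002, -0.189, 0.982, 0.0]
wrist_force: [-0.7, -0.5, 5.5]
finger_gap: 0.0192
grip_force: 78.6
```

Call:
send_rows:
  increments:
    - {"dx":0,"dy":0,"dz":1.5,"roll":0,"claw":-1}
    - {"dx":0,"dy":0,"dz":3,"roll":0,"claw":-1}
    - {"dx":0.3,"dy":-0.8,"dz":4.5,"roll":0.8,"claw":-1}
    - {"dx":0.8,"dy":-2.5,"dz":4.8,"roll":1.8,"claw":-1}
    - {"dx":1.3,"dy":-4.2,"dz":4.8,"roll":2.8,"claw":-1}

```text
clock: 5.3
tcp_pos: [0.5299, 0.2104, 0.1329]
orientation: [0.001, -0.379, 0.926, -0.0]
wrist_force: [0.9, -0.9, -4.1]
finger_gap: 0.0192
grip_force: 79.5
```

Call:
send_rows:
  increments:
    - {"dx":0.6,"dy":-2,"dz":0,"roll":1,"claw":-1}
    - {"dx":1.2,"dy":-4,"dz":0,"roll":2,"claw":-1}
    - {"dx":1.9,"dy":-6,"dz":0,"roll":3,"claw":-1}
    - {"dx":2.6,"dy":-7.9,"dz":0,"roll":4,"claw":-1}
    - {"dx":2.97,"dy":-8.8,"dz":0,"roll":4.4,"claw":-1}

```text
clock: 5.92
tcp_pos: [0.6038, -0.0118, 0.1313]
orientation: [-0.0, -0.638, 0.77, -0.0]
wrist_force: [-0.2, 0.2, -5.6]
finger_gap: 0.0189
grip_force: 79.5
```

Call:
send_rows:
  increments:
    - {"dx":0,"dy":0,"dz":0,"roll":0,"claw":-1}
    - {"dx":0,"dy":0,"dz":0,"roll":0,"claw":-1}
    - {"dx":0,"dy":0,"dz":0,"roll":0,"claw":-1}
    - {"dx":0,"dy":0,"dz":0,"roll":0,"claw":-1}
    - {"dx":0,"dy":0,"dz":0,"roll":0,"claw":-1}

```text
clock: 6.55
tcp_pos: [0.6033, -0.0084, 0.1314]
orientation: [0.0, -0.639, 0.769, 0.0]
wrist_force: [-0.2, -0.1, -4.3]
finger_gap: 0.019
grip_force: 79.6
```

Run:
```python
from h import *
import pickle
from scipy.spatial.transform import Rotation as R
D={n:cam(n) for n in('wrist','scene','side')};pickle.dump(D,open('c4.pkl','wb'))
s=get_state();print(s['clock'],s['tcp_pos'],s['wrist_force'])
o=s['orientation'];r=R.from_quat([o[1],o[2],o[3],o[0]]).as_matrix();print('tool y',np.degrees(np.arctan2(r[1,1],r[0,1])),r[:,2])
w=cv2.resize(D['wrist']['image'],(400,300))
a=cv2.resize(D['wrist']['image'][60:330,160:360],(400,540),interpolation=cv2.INTER_CUBIC)
b=cv2.resize(D['scene']['image'][170:280,180:300],None,fx=3.3,fy=3.3,interpolation=cv2.INTER_CUBIC)[:270,:400]
d=cv2.resize(D['side']['image'][130:220,200:332],None,fx=3,fy=3,interpolation=cv2.INTER_CUBIC)[:270,:400]
R2=np.zeros((540,400,3),'uint8');R2[:b.shape[0],:b.shape[1]]=b;R2[270:270+d.shape[0],:d.shape[1]]=d
cv2.imwrite('pics/c4.png',np.hstack([a,R2]))
```

```text
6.7 [ 0.60339318 -0.00885937  0.1313789 ] [ 0.09479804 -0.44025284 -6.55602988]
tool y 169.3647369877932 [ 2.43293532e-05  3.60271614e-05 -9.99999999e-01]
```

View pics/c4.png

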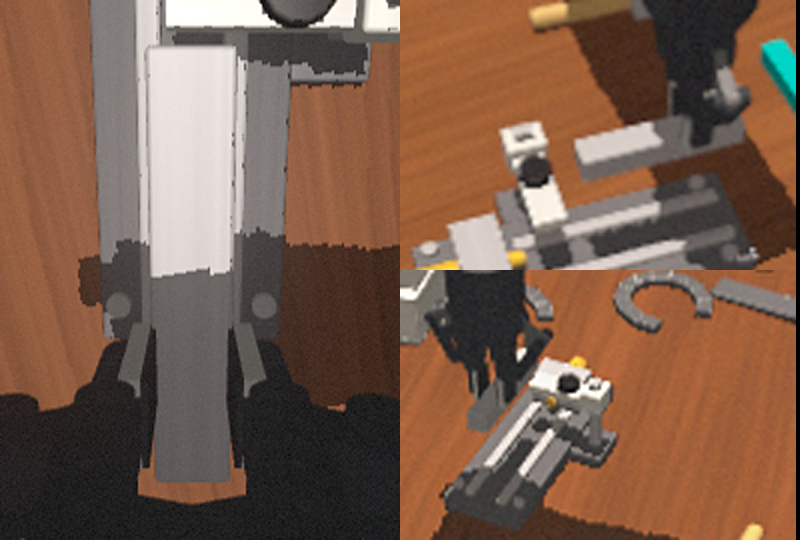

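The left crop shows the held bar well aligned over the channel. Its corners are at about (147,47), (236,47), (155,480) and (228,480), and the jig bolts are at (118,305) and (264,305). I'll work out the offsets.

Run:
```python
from h import *
import pickle
c=pickle.load(open('c4.pkl','rb'))['wrist']
f=lambda p:np.array(p,float)/2+[160,60]-.25
B=plane(c,f([(147,47),(236,47),(155,480),(228,480)]),.1397)
a=(B[0]+B[1])/2;b=(B[2]+B[3])/2;d=a-b
print('bar',B.round(4).tolist(),'ctr',(a+b)/2,np.linalg.norm(d),np.linalg.norm(B[0]-B[1]),np.linalg.norm(B[2]-B[3]),'yaw',np.degrees(np.arctan2(d[1],d[0])))
J=plane(c,f([(118,305),(264,305)]),.0225);print('bolts',J.round(4).tolist(),J.mean(0),np.linalg.norm(J[0]-J[1]),np.degrees(np.arctan2(*(J[1]-J[0])[1::-1])))
E_=plane(c,f([(92,60),(104,330),(290,100),(284,310)]),.02);print('edges',E_.round(4).tolist())
for i in(0,2): d=E_[i]-E_[i+1];print(np.degrees(np.arctan2(d[1],d[0])))
o=np.array([.590,-.0885]);yaw=np.radians(-100.5);e=np.array([np.cos(yaw),np.sin(yaw)]);n=np.array([-e[1],e[0]])
for nm,p in(('bar',(a+b)/2),('bolts',J.mean(0)),('b1',J[0]),('b2',J[1]),*[('e',q) for q in E_]):print(nm,((p[:2]-o)@e).round(4),((p[:2]-o)@n).round(4))
```

```text
bar [[0.5994, -0.0908, 0.1397], [0.579, -0.087, 0.1397], [0.6211, 0.0245, 0.1397], [0.6003, 0.0283, 0.1397]] ctr [ 0.59992515 -0.03126068  0.1397    ] 0.11728387162321308 0.02073162812771736 0.021158909844767145 yaw -100.55352550991049
bolts [[0.6444, 0.008, 0.0225], [0.5733, 0.0212, 0.0225]] [0.60886837 0.01461449 0.0225    ] 0.07227364707444817 169.4696331805913
edges [[0.6312, -0.1058, 0.02], [0.6548, 0.0206, 0.02], [0.547, -0.0728, 0.02], [0.5637, 0.0266, 0.02]]
-100.59673355936577
-99.53775274333879
bar -0.0581 -0.0007
bolts -0.1048 -0.0002
b1 -0.1048 0.0359
b2 -0.1048 -0.0364
e 0.0095 0.0436
e -0.1191 0.0439
e -0.0076 -0.0452
e -0.1084 -0.0468
```

Bar is within 1 mm and 0.1° of the channel axis, at jig x ≈ -58. I'm lowering it.

Call:
send_rows:
  increments:
    - {"dx":0.02,"dy":0,"dz":-1.2,"roll":0,"claw":-1}
    - {"dx":0.02,"dy":0,"dz":-2.4,"roll":0,"claw":-1}
    - {"dx":0.02,"dy":0,"dz":-3.2,"roll":0,"claw":-1}
    - {"dx":0.02,"dy":0,"dz":-3.6,"roll":0,"claw":-1}
    - {"dx":0.02,"dy":0,"dz":-3.6,"roll":0,"claw":-1}

```text
clock: 7.32
tcp_pos: [0.6035, -0.0091, 0.0409]
orientation: [-0.0, -0.638, 0.77, 0.0]
wrist_force: [0.1, 0.5, -3.9]
finger_gap: 0.0191
grip_force: 79.5
```

Call:
send_rows:
  increments:
    - {"dx":0,"dy":0,"dz":-0.1,"roll":0,"claw":-1}
    - {"dx":0,"dy":0,"dz":-0.2,"roll":0,"claw":-1}
    - {"dx":0,"dy":0,"dz":-0.25,"roll":0,"claw":-1}
    - {"dx":0,"dy":0,"dz":-0.27,"roll":0,"claw":-1}
    - {"dx":0,"dy":0,"dz":-0.27,"roll":0,"claw":-1}

```text
clock: 7.95
tcp_pos: [0.6039, -0.0091, 0.0346]
orientation: [-0.0, -0.638, 0.77, 0.0]
wrist_force: [-0.1, 0.5, -4.6]
finger_gap: 0.0191
grip_force: 79.5
```

Call:
send_rows:
  increments:
    - {"dx":-0.05,"dy":-0.28,"dz":0,"roll":0,"claw":-1}
    - {"dx":-0.11,"dy":-0.58,"dz":0,"roll":0,"claw":-1}
    - {"dx":-0.17,"dy":-0.9,"dz":0,"roll":0,"claw":-1}
    - {"dx":-0.22,"dy":-1.18,"dz":0,"roll":0,"claw":-1}
    - {"dx":-0.22,"dy":-1.18,"dz":-0.04,"roll":0,"claw":-1}

```text
clock: 8.57
tcp_pos: [0.5984, -0.0395, 0.0337]
orientation: [-0.0, -0.638, 0.77, -0.0]
wrist_force: [-0.5, -0.4, 4.1]
finger_gap: 0.0194
grip_force: 80.8
```

Call:
send_rows:
  increments:
    - {"dx":0,"dy":0,"dz":0,"roll":0,"claw":-1}
    - {"dx":0,"dy":0,"dz":0,"roll":0,"claw":-0.3}
    - {"dx":0,"dy":0,"dz":0,"roll":0,"claw":-0.1}
    - {"dx":0,"dy":0,"dz":0,"roll":0,"claw":0}
    - {"dx":0,"dy":0,"dz":0,"roll":0,"claw":0.1}

```text
clock: 9.2
tcp_pos: [0.5986, -0.0385, 0.0338]
orientation: [0.0, -0.639, 0.77, -0.0]
wrist_force: [0.3, 0.3, 0.4]
finger_gap: 0.0466
grip_force: 0.0
```

Call:
send_rows:
  increments:
    - {"dx":0,"dy":0,"dz":0,"roll":0,"claw":0.1}
    - {"dx":0,"dy":0,"dz":1,"roll":0,"claw":0.1}
    - {"dx":0,"dy":0,"dz":2.5,"roll":0,"claw":0.1}
    - {"dx":0,"dy":0.5,"dz":4.5,"roll":0,"claw":0}
    - {"dx":0,"dy":0.5,"dz":4.5,"roll":0,"claw":-1}

```text
clock: 9.82
tcp_pos: [0.6014, -0.026, 0.1509]
orientation: [0.003, -0.639, 0.769, -0.003]
wrist_force: [-0.3, -0.6, -0.2]
finger_gap: 0.0254
grip_force: 0.0
```

Run:
```python
from h import *
import pickle
D={n:cam(n) for n in('wrist','scene','side')};pickle.dump(D,open('c5.pkl','wb'))
s=get_state();print(s['clock'],s['tcp_pos'],s['wrist_force'])
a=cv2.resize(D['wrist']['image'][60:330,160:360],(400,540),interpolation=cv2.INTER_CUBIC)
b=cv2.resize(D['scene']['image'][195:277,180:300],None,fx=3.3,fy=3.3,interpolation=cv2.INTER_CUBIC)[:270,:400]
d=cv2.resize(D['side']['image'][145:215,205:285],None,fx=3.8,fy=3.8,interpolation=cv2.INTER_CUBIC)[:270,:400]
R2=np.zeros((540,400,3),'uint8');R2[:b.shape[0],:b.shape[1]]=b;R2[270:270+d.shape[0],:d.shape[1]]=d
cv2.imwrite('pics/c5.png',np.hstack([a,R2]))
```

```text
9.975 [ 0.59791782 -0.02605128  0.14541832] [-0.65919383  0.32293081 -0.51819788]
```

View pics/c5.png

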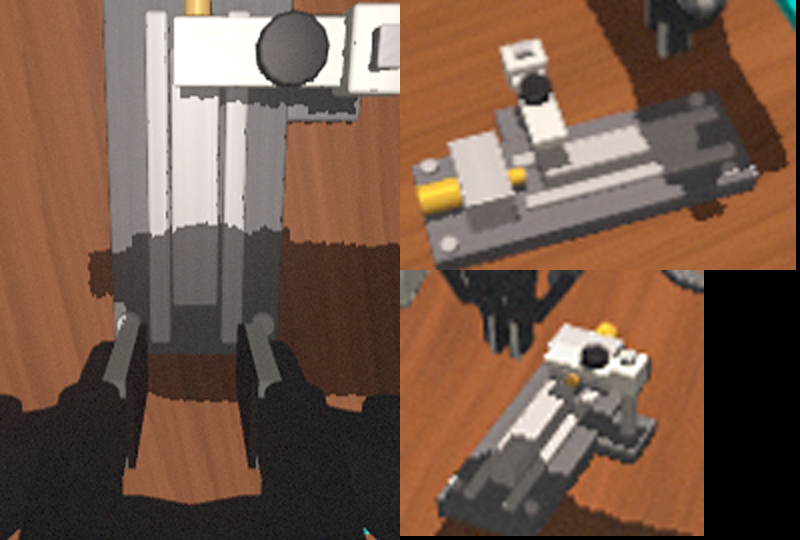

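The bar lies in the channel under the gauge arm, with its rear end at crop (195,305). The pad is at (292,46) in the wrist crop and (535,88) in the scene crop. I'll measure the rear end and the pad.

Run:
```python
from h import *
import pickle
D=pickle.load(open('c5.pkl','rb'));c=D['wrist']
f=lambda p:np.array(p,float)/2+[160,60]-.25
o=np.array([.590,-.0885]);yaw=np.radians(-100.5);e=np.array([np.cos(yaw),np.sin(yaw)]);n=np.array([-e[1],e[0]])
J=lambda p:(((p[:2]-o)@e).round(4),((p[:2]-o)@n).round(4))
for p in plane(c,f([(173,305),(216,305)]),.042):print('rear',p,J(p))
pw=f((293,46));P=plane(c,[pw],.092)[0];print('pad92',P,J(P))
ps=np.array([180+135/3.3,195+87/3.3]);pd=np.array([205+195/3.8,145+85/3.8])
for q,k in((ps,'scene'),(pd,'side')):t=tri(c,pw,D[k],q);print(k,t,J(t[0]))
t=tri(D['scene'],ps,D['side'],pd);print(t,J(t[0]))
print(get_state()['tcp_pos'])
```

```text
rear [ 0.61664982 -0.00467757  0.042     ] (np.float64(-0.0873), np.float64(0.0109))
rear [ 0.59571776 -0.00085259  0.042     ] (np.float64(-0.0872), np.float64(-0.0104))
pad92 [ 0.55147236 -0.10823783  0.092     ] (np.float64(0.0264), np.float64(-0.0343))
scene (array([ 0.55229049, -0.10688581,  0.0906961 ]), np.float64(0.0035644152101336367)) (np.float64(0.0249), np.float64(-0.0337))
side (array([ 0.55079476, -0.10856288,  0.08747578]), np.float64(0.0003562083138283314)) (np.float64(0.0269), np.float64(-0.0349))
(array([ 0.55109048, -0.10544258,  0.08899724]), np.float64(0.00216170030703728)) (np.float64(0.0237), np.float64(-0.0352))
[ 0.59791782 -0.02605128  0.14541832]
```

Bar origin is at jig x ≈ -27, y ≈ 0. The pad is at (0.5515, -0.108, 0.09), matching the expected (26, -34). I'll move over it with the fingers shut, biased 2 mm away from the post.

Call:
send_rows:
  increments:
    - {"dx":-0.6,"dy":-1.2,"dz":0,"roll":0,"claw":-1}
    - {"dx":-1.2,"dy":-2.4,"dz":0,"roll":0,"claw":-1}
    - {"dx":-1.78,"dy":-3.27,"dz":0,"roll":0,"claw":-1}
    - {"dx":-1.78,"dy":-3.27,"dz":-0.9,"roll":0,"claw":-1}
    - {"dx":-1.78,"dy":-3.27,"dz":-1.8,"roll":0,"claw":-1}

```text
clock: 10.6
tcp_pos: [0.5526, -0.1083, 0.099]
orientation: [-0.001, -0.638, 0.77, 0.001]
wrist_force: [0.7, 0.3, 0.2]
finger_gap: -0.0005
grip_force: 0.0
```

Call:
send_rows:
  increments:
    - {"dx":0,"dy":0,"dz":-0.1,"roll":0,"claw":-1}
    - {"dx":0,"dy":0,"dz":-0.3,"roll":0,"claw":-1}
    - {"dx":0,"dy":0,"dz":-0.5,"roll":0,"claw":-1}
    - {"dx":0,"dy":0,"dz":-0.6,"roll":0,"claw":-1}
    - {"dx":0,"dy":0,"dz":-0.6,"roll":0,"claw":-1}

```text
clock: 11.22
tcp_pos: [0.5541, -0.1079, 0.0864]
orientation: [0.0, -0.638, 0.77, -0.0]
wrist_force: [-1.2, -0.0, 2.5]
finger_gap: 0.0
grip_force: 1.2
```

Call:
send_rows:
  increments:
    - {"dx":0,"dy":0,"dz":-0.1,"roll":0,"claw":-1}
    - {"dx":0,"dy":0,"dz":-0.2,"roll":0,"claw":-1}
    - {"dx":0,"dy":0,"dz":-0.3,"roll":0,"claw":-1}
    - {"dx":0,"dy":0,"dz":-0.38,"roll":0,"claw":-1}
    - {"dx":0,"dy":0,"dz":-0.38,"roll":0,"claw":-1}

```text
clock: 11.85
tcp_pos: [0.5542, -0.108, 0.078]
orientation: [0.0, -0.638, 0.77, -0.001]
wrist_force: [-3.8, 0.1, 12.6]
finger_gap: 0.0001
grip_force: 6.2
```

Call:
send_rows:
  increments:
    - {"dx":0,"dy":0,"dz":0,"roll":0,"claw":-1}
    - {"dx":0,"dy":0,"dz":0,"roll":0,"claw":-1}
    - {"dx":0,"dy":0,"dz":0,"roll":0,"claw":-1}
    - {"dx":0,"dy":0,"dz":0,"roll":0,"claw":-1}
    - {"dx":0,"dy":0,"dz":0,"roll":0,"claw":-1}

```text
clock: 12.48
tcp_pos: [0.5542, -0.1079, 0.078]
orientation: [0.0, -0.638, 0.77, -0.001]
wrist_force: [-4.0, 0.9, 12.0]
finger_gap: -0.0001
grip_force: 6.1
```

Call:
send_rows:
  increments:
    - {"dx":0,"dy":0,"dz":0.3,"roll":0,"claw":-1}
    - {"dx":0,"dy":0,"dz":0.7,"roll":0,"claw":-1}
    - {"dx":0,"dy":0,"dz":1.5,"roll":0,"claw":-1}
    - {"dx":0,"dy":0,"dz":2.7,"roll":0,"claw":-1}
    - {"dx":0,"dy":0,"dz":2.7,"roll":0,"claw":-1}

```text
clock: 13.1
tcp_pos: [0.5554, -0.1083, 0.1463]
orientation: [0.001, -0.638, 0.77, -0.002]
wrist_force: [-0.3, 0.9, -0.5]
finger_gap: 0.0
grip_force: 0.0
```

Call:
send_rows:
  increments:
    - {"dx":0.9,"dy":2,"dz":0,"roll":0,"claw":-1}
    - {"dx":1.7,"dy":4,"dz":0,"roll":0,"claw":-1}
    - {"dx":2.2,"dy":5.15,"dz":0,"roll":0,"claw":-1}
    - {"dx":2.2,"dy":5.15,"dz":-0.5,"roll":0,"claw":-1}
    - {"dx":2.2,"dy":5.15,"dz":-1.5,"roll":0,"claw":-1}

```text
clock: 13.72
tcp_pos: [0.6089, 0.0207, 0.1056]
orientation: [-0.0, -0.639, 0.77, -0.0]
wrist_force: [-0.5, 0.1, 0.0]
finger_gap: -0.0001
grip_force: 0.0
```

Call:
send_rows:
  increments:
    - {"dx":0,"dy":0,"dz":-1,"roll":0,"claw":-1}
    - {"dx":0,"dy":0,"dz":-2,"roll":0,"claw":-1}
    - {"dx":0,"dy":0,"dz":-2.8,"roll":0,"claw":-1}
    - {"dx":0,"dy":0,"dz":-3.05,"roll":0,"claw":-1}
    - {"dx":0,"dy":0,"dz":-3.05,"roll":0,"claw":-1}

```text
clock: 14.35
tcp_pos: [0.608, 0.0203, 0.0295]
orientation: [-0.001, -0.638, 0.77, 0.001]
wrist_force: [-0.0, 0.3, 0.4]
finger_gap: 0.0002
grip_force: 0.0
```

Run:
```python
from h import *
s=get_state();print(s['clock'],s['tcp_pos'],s['wrist_force'],s['orientation'])
o=np.array([.590,-.0885]);yaw=np.radians(-100.5);e=np.array([np.cos(yaw),np.sin(yaw)]);n=np.array([-e[1],e[0]])
t=s['tcp_pos'][:2]-o;print(t@e,t@n)
b=cam('scene')['image'];d=cam('side')['image']
b=cv2.resize(b[170:280,175:315],(700,550),interpolation=cv2.INTER_CUBIC)
cv2.imwrite('pics/c6.png',b)
```

```text
14.35 [0.60804278 0.02029408 0.02954102] [-0.02626723  0.315449    0.35320827] [-7.01504159e-04 -6.38086038e-01  7.69964493e-01  6.28741000e-04]
-0.11026034657794753 -0.0020854914974916365
```

View pics/c6.png

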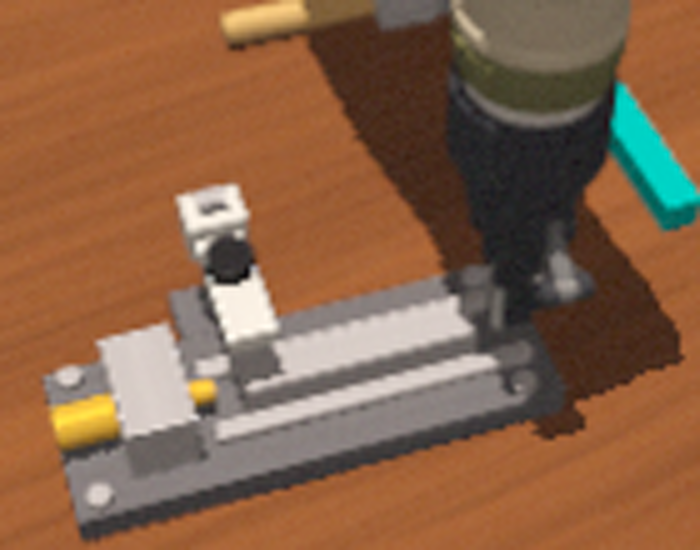

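The gauge is sprung back up, and the shut fingers stand behind the bar's rear end at (500,315). Now I push in steps, watching the force.

Call:
send_rows:
  increments:
    - {"dx":0.06,"dy":0,"dz":0.06,"roll":0,"claw":-1}
    - {"dx":0.0,"dy":-0.3,"dz":0.06,"roll":0,"claw":-1}
    - {"dx":-0.06,"dy":-0.6,"dz":0.06,"roll":0,"claw":-1}
    - {"dx":-0.1,"dy":-0.85,"dz":0.06,"roll":0,"claw":-1}
    - {"dx":-0.14,"dy":-1.1,"dz":0.06,"roll":0,"claw":-1}

```text
clock: 15.08
tcp_pos: [0.6059, -0.0062, 0.0324]
orientation: [0.001, -0.639, 0.77, 0.0]
wrist_force: [3.1, 9.6, 3.8]
finger_gap: 0.0004
grip_force: 4.9
```

Call:
send_rows:
  increments:
    - {"dx":-0.01,"dy":-0.08,"dz":0,"roll":0,"claw":-1}
    - {"dx":-0.03,"dy":-0.16,"dz":0,"roll":0,"claw":-1}
    - {"dx":-0.05,"dy":-0.24,"dz":0,"roll":0,"claw":-1}
    - {"dx":-0.06,"dy":-0.32,"dz":0,"roll":0,"claw":-1}
    - {"dx":-0.06,"dy":-0.32,"dz":0,"roll":0,"claw":-1}

```text
clock: 15.7
tcp_pos: [0.6047, -0.0124, 0.0324]
orientation: [0.002, -0.639, 0.769, 0.001]
wrist_force: [2.6, 10.7, 3.3]
finger_gap: -0.0001
grip_force: 5.6
```

Call:
send_rows:
  increments:
    - {"dx":-0.01,"dy":-0.06,"dz":0,"roll":0,"claw":-1}
    - {"dx":-0.02,"dy":-0.12,"dz":0,"roll":0,"claw":-1}
    - {"dx":-0.03,"dy":-0.18,"dz":0,"roll":0,"claw":-1}
    - {"dx":-0.04,"dy":-0.22,"dz":0,"roll":0,"claw":-1}
    - {"dx":-0.04,"dy":-0.22,"dz":0,"roll":0,"claw":-1}

```text
clock: 16.32
tcp_pos: [0.6039, -0.017, 0.0324]
orientation: [0.003, -0.639, 0.769, 0.002]
wrist_force: [1.8, 14.1, 3.7]
finger_gap: -0.0002
grip_force: 6.9
```

Call:
send_rows:
  increments:
    - {"dx":-0.01,"dy":-0.03,"dz":0,"roll":0,"claw":-1}
    - {"dx":-0.01,"dy":-0.06,"dz":0,"roll":0,"claw":-1}
    - {"dx":-0.02,"dy":-0.1,"dz":0,"roll":0,"claw":-1}
    - {"dx":-0.02,"dy":-0.1,"dz":0,"roll":0,"claw":-1}
    - {"dx":-0.02,"dy":-0.1,"dz":0,"roll":0,"claw":-1}

```text
clock: 16.95
tcp_pos: [0.6035, -0.0189, 0.0325]
orientation: [0.003, -0.64, 0.769, 0.002]
wrist_force: [3.3, 16.4, 3.9]
finger_gap: -0.0003
grip_force: 7.8
```

Call:
send_rows:
  increments:
    - {"dx":0,"dy":-0.02,"dz":0,"roll":0,"claw":-1}
    - {"dx":-0.01,"dy":-0.04,"dz":0,"roll":0,"claw":-1}
    - {"dx":-0.01,"dy":-0.07,"dz":0,"roll":0,"claw":-1}
    - {"dx":-0.02,"dy":-0.1,"dz":0,"roll":0,"claw":-1}
    - {"dx":-0.02,"dy":-0.1,"dz":0,"roll":0,"claw":-1}

```text
clock: 17.58
tcp_pos: [0.6034, -0.019, 0.0325]
orientation: [0.005, -0.64, 0.768, 0.003]
wrist_force: [4.5, 22.7, 3.7]
finger_gap: 0.0002
grip_force: 11.6
```

It has stopped dead: 2.5 mm was commanded, it moved 0.1 mm, and the force jumped. The bar is on the stop. I'll press a little firmer, hold, and check.

Call:
send_rows:
  increments:
    - {"dx":-0.01,"dy":-0.04,"dz":0,"roll":0,"claw":-1}
    - {"dx":-0.02,"dy":-0.08,"dz":0,"roll":0,"claw":-1}
    - {"dx":-0.02,"dy":-0.08,"dz":0,"roll":0,"claw":-1}
    - {"dx":-0.02,"dy":-0.08,"dz":0,"roll":0,"claw":-1}
    - {"dx":-0.02,"dy":-0.08,"dz":0,"roll":0,"claw":-1}

```text
clock: 18.2
tcp_pos: [0.6034, -0.0191, 0.0325]
orientation: [0.007, -0.641, 0.768, 0.004]
wrist_force: [5.9, 28.4, 3.8]
finger_gap: -0.0001
grip_force: 14.6
```

Run:
```python
from h import *
s=get_state();print(s['clock'],s['tcp_pos'],s['wrist_force'],np.abs(s['qvel']).max())
b=cam('scene')['image'];d=cam('side')['image']
b=cv2.resize(b[195:280,180:265],(400,400),interpolation=cv2.INTER_CUBIC);d=cv2.resize(d[145:225,205:285],(400,400),interpolation=cv2.INTER_CUBIC)
cv2.imwrite('pics/c7.png',np.hstack([b,d]))
```

```text
18.2 [ 0.603379   -0.01907701  0.0325306 ] [ 5.92548135 28.41819843  3.78522339] 0.0014212730289277177
```

View pics/c7.png

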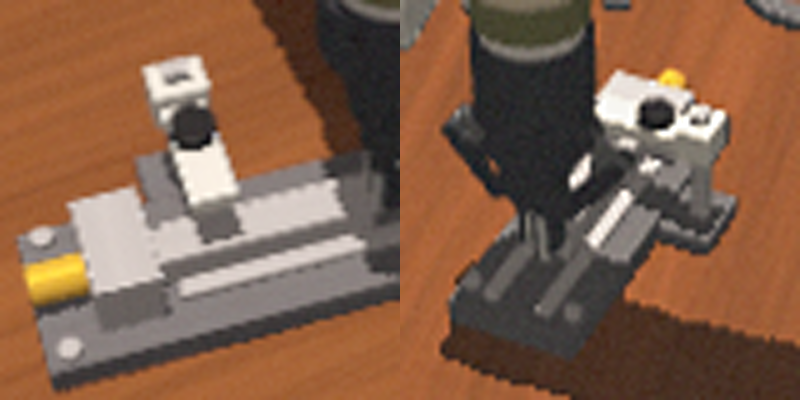

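The scene crop shows the bar's end against the stop face at (160,250), with the brass tip gone in and the gauge raised. The push holds steady at 29 N, so I'm handing in.

```bash
python3 -c "
from workcell import hand_in
print(hand_in())"
```

```text
the job is handed in; nothing more can be done
None
```

I laid the bar in the channel, pressed the gauge foot onto it and let it spring back, pushed the bar hard against the stop, and handed in at about 18 s still pressing with 29 N; no verdict was returned.

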